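# Stir the deburring tub

### The arm

A 6-joint arm with a two-finger parallel gripper is mounted at the origin on the work surface. World frame = base frame: x ahead of the robot, y to its left, z up, the work surface at z = 0. Lengths are in mm, angles in rad, forces in N, time in s.
With the tool pointing down it reaches from about 400 to 825 mm from the base axis. Payload 7 kg.
Tool frame: the origin (TCP) lies midway between the tips of the shut fingers; the grasp point (between the pads) lies 19 mm behind it; z points along the fingers, y is the line along which they close (so a half turn about z gives the same grasp; the last joint's range is limited). The gripper opens to 88 mm and grips with 3 to 60 N. Pads are 19 mm wide; open, the fingers measure 130 mm over their backs; the gripper's body (78 mm by 193 mm) begins 47 mm behind the grasp point.
Start: joints at [-0.831, 0.359, 0.012, 0, -1.224, -0.288], TCP at [294.667, -607.262, 226.561] pointing down, gripper open.
Joint ranges: [-3.07, 3.07], [-1.43, 2.12], [-1.02, 1.25], [-3.03, 1.67], [-3.05, -0], [-3.03, 3.03]. Speed limits (rad/s): [2.39, 2.39, 3.01, 3.14, 3.14, 3.14].

### API

Orientations are given as [roll, pitch, yaw] about the fixed x, y, z axes, in that order (R = Rz(yaw) Ry(pitch) Rx(roll)).
In Python, from workcell import state, grab_frame, camera_info, workorder gives the robot as it stands.
- The arm moves only by the tool apply_moves, never from a script. Its argument "increments" is a list of rows, each an object with "dr": the turn, a rotation vector about the tool's x, y, z in degrees, a list of three; "slide": the shift along the tool's x, y, z in m, a list of three; "hand": the finger opening in m, from 0 to 0.0876. In form: [{"dr": [wx, wy, wz], "slide": [dx, dy, dz], "hand": hand}, ...]. A call has 1 to 5 rows; each row is the pose to reach, as a shift and turn from the pose commanded when the call began, along the tool's axes at that moment; what a row does not reach only later rows make up. A row lasts 1/10 s, in which the tool goes at most 50 mm and 8.59 degrees, less where a joint would pass 70% of its speed; a pose out of reach is approached as far as the arm can. A call with a gripper value outside its range is refused whole. The fingers move at their own pace and stop on an object; "squeeze" is the grip in N (left out, the last holds). Time passes only in rows, so rows that repeat a pose let the fingers close. It gives the time, the measured TCP pose, the force, the opening and the grip force at its end, in the units of the state.
- state(): the state, without advancing time (a new reading comes with each control period).
- grab_frame(name): name is "side" or "top"; returns the picture (384x512x3 uint8, red, green, blue); there is no depth.
- camera_info(name): a dict with "fx", "fy", "cx", "cy" (pixels), "distortion" ([k1, k2, p1, p2, k3] as OpenCV has them; the pictures are not rectified), "rvec" (rotation vector, rad) and "tvec" (3), from world to camera coordinates, as OpenCV has them. Camera axes: x right, y down, z forward; pixel columns grow to the right and rows downward; lengths in mm; the calibration is good to about 2 mm. A picture is of the moment at which its call begins. camera_info takes no time and is no camera call.
- workorder.finish_job(): hands the job in; it is judged then, once.
The state is a dict: "time_s": time; "qpos": joint angles; "joint_vel": joint speeds; "joint_torque": joint torques, N m; "eef_pos": TCP position; "orientation": TCP orientation; "force": force on the tool from outside, world axes, zero at the start; "ft_torque": the same for the moment, N m; "gripper_width": finger opening in mm; "grip_force": force on a finger pad.
Only numpy, scipy, OpenCV 4.12 (cv2) and the standard library are available. Lean on these libraries where they do the work, as an engineer would, in place of code of your own. Each camera call takes 0.05 s, during which the arm holds its last target. There are 200 camera calls.

### The job

Take the red-handled stirrer out of its stand and stir the white grinding beads in the yellow tub with it, about three times right round the tub with its foot down among the beads, so that the blue plug among them is shifted from its place. Then hang the stirrer back upright in its stand, leaving the blue plug in the yellow tub.

Things in the scene. Friction and masses are not known exactly. Their poses are not given: they have to be found in the camera images.
- stirrer: Stirrer, 175 mm, 150 g, hanging in the stand by its guard. Origin: centre of the foot's underside, z up. From below: black foot (26 mm diameter, 0-35 mm up), steel shaft (20 mm diameter), white guard disc (88 mm diameter, underside 105, top 110 mm up), dark neck (22 mm diameter), red square handle 26 x 26 mm, 119-175 mm up, sides along the stirrer's x and y. Starts at a yaw of up to 30 degrees.
- stand: Stand of the stirrer, fixed: grey round foot (90 mm diameter), upright open aluminium tube, 64 mm outside, 52 mm inside diameter, rim 120 mm high. Origin: centre of the underside, z up the tube's axis. The stirrer hangs upright in it, its guard on the rim and its foot 15 mm above the table, even if up to 13 mm off centre.
- tub: Yellow round tub, fixed, 62 mm high, 162 mm over the rim, inner radius 70 mm, floor 5 mm thick. Origin: centre of the underside, z up, x roughly away from the robot. 7 beads (24 mm diameter, 20 mm high, 20 g, sliding easily) stand in a ring 36 mm from its centre; the middle, 46 mm across, is free for the foot to enter. Circles 28-36 mm from the centre, 5-10 mm off the floor, stir well.
- plug: Blue plastic plug, a chunky bead with bevelled ends, 25 mm diameter, 23 mm high, 16 g; origin at the centre of its underside. It starts at any of the seven places in the ring of beads in the yellow tub; the other six are white ceramic grinding beads. (The blue tub with red clips is a bystander.)

How it is judged (in metres and radians):
On the way, in this order (a step that is already met when the one before it is completed fails the run):
1. the stirrer's foot is down among the beads (its underside less than 22 mm above the underside of the tub) at the tub's far side (+x of the tub), more than 15 mm from the centre (z of stirrer in the frame of tub between -0.01 and 0.022 m and x of stirrer in the frame of tub between 0.015 and 0.07 m and y of stirrer in the frame of tub between -0.015 and 0.015 m).
2. then, still down, it passes the left or right side of the tub, more than 15 mm from the centre (((z of stirrer in the frame of tub between -0.01 and 0.022 m and y of stirrer in the frame of tub between 0.015 and 0.07 m and x of stirrer in the frame of tub between -0.015 and 0.015 m) or (z of stirrer in the frame of tub between -0.01 and 0.022 m and y of stirrer in the frame of tub between -0.07 and -0.015 m and x of stirrer in the frame of tub between -0.015 and 0.015 m))).
3. then it passes the near side (z of stirrer in the frame of tub between -0.01 and 0.022 m and x of stirrer in the frame of tub between -0.07 and -0.015 m and y of stirrer in the frame of tub between -0.015 and 0.015 m).
4. then the left or right side (((z of stirrer in the frame of tub between -0.01 and 0.022 m and y of stirrer in the frame of tub between 0.015 and 0.07 m and x of stirrer in the frame of tub between -0.015 and 0.015 m) or (z of stirrer in the frame of tub between -0.01 and 0.022 m and y of stirrer in the frame of tub between -0.07 and -0.015 m and x of stirrer in the frame of tub between -0.015 and 0.015 m))).
5. then the far side (all of step 1).
6. then the left or right side (((z of stirrer in the frame of tub between -0.01 and 0.022 m and y of stirrer in the frame of tub between 0.015 and 0.07 m and x of stirrer in the frame of tub between -0.015 and 0.015 m) or (z of stirrer in the frame of tub between -0.01 and 0.022 m and y of stirrer in the frame of tub between -0.07 and -0.015 m and x of stirrer in the frame of tub between -0.015 and 0.015 m))).
7. then the near or far side, the blue plug now more than 10 mm from where it started (((z of stirrer in the frame of tub between -0.01 and 0.022 m and x of stirrer in the frame of tub between -0.07 and -0.015 m and y of stirrer in the frame of tub between -0.015 and 0.015 m) or (z of stirrer in the frame of tub between -0.01 and 0.022 m and x of stirrer in the frame of tub between 0.015 and 0.07 m and y of stirrer in the frame of tub between -0.015 and 0.015 m)) and distance of plug from where it was at the start of the episode above 0.01 m).
At the end, for the whole second after the job is handed in: The stirrer hangs at rest in its stand, within 20 mm of the stand's axis, its foot 8 to 22 mm above the table and upright to within 10 degrees; the blue plug lies at rest inside the yellow tub (horizontal distance between stirrer and stand below 0.02 m and z of stirrer in the frame of stand between 0.008 and 0.022 m and angle between stirrer's own z axis and vertical below 0.175 rad and linear speed of each of stirrer, plug below 0.02 m/s and horizontal distance between plug and tub below 0.07 m and z of plug in the frame of tub below 0.045 m); the robot touches nothing.
It also fails if it takes over 72 s, if anything falls off the work surface, if the arm or the gripper's body presses on something with over 40 N, if the wrist force passes 120 N, or if a joint passes its speed limit or range.

## Working session

There is one attempt and no reset: what is moved stays moved. The work goes in short steps, Python scripts to look and compute and a tool call to move; the robot and the scene stay as the last step left them, time stands still between calls to the robot, and variables do not carry over. Pictures are saved under pics/ and viewed, at most 10 in all, crops included, and the job is handed in when it is done.

Besides the shell and the picture viewer there is one more tool, called after "Request:" as name(argument=value, ...) on one line, values as JSON. apply_moves: Moves the arm, as the interface text tells. Its arguments: {"type":"object","properties":{"increments":{"type":"array"},"squeeze":{"type":"number"}},"required":["increments"]}

```bash
ls; mkdir -p pics; python3 - <<'E'
from workcell import state, grab_frame, camera_info
import cv2
for n in("side","top"):
    im=grab_frame(n); cv2.imwrite(f"pics/{n}0.png",im[:,:,::-1]); c=camera_info(n);print(n,c)
print(state())
E
```

```text
pics
side {'fx': 468.4355182477452, 'fy': 468.4355182477452, 'cx': 250.91941442930036, 'cy': 196.41645694630984, 'distortion': array([0.06668189, 0.        , 0.        , 0.        , 0.        ]), 'rvec': array([ 0.0677835 , -2.68760737,  1.57677576]), 'tvec': array([545.95147177,  59.08818328, 856.00904672])}
top {'fx': 382.2098233782306, 'fy': 382.2098233782306, 'cx': 252.40453080808388, 'cy': 191.06280290524296, 'distortion': array([0.04422387, 0.        , 0.        , 0.        , 0.        ]), 'rvec': array([ 2.1542435 , -2.05422157,  0.2206319 ]), 'tvec': array([-17.44869797, 558.62809464, 612.55991757])}
{'time_s': 0.1, 'qpos': array([-8.30898589e-01,  3.59335699e-01,  1.11589668e-02, -3.17922516e-04,
       -1.22407300e+00, -2.88095269e-01]), 'joint_vel': array([ 0.00058919, -0.00214122,  0.00080621,  0.00235873,  0.00157678,
        0.00141233]), 'joint_torque': array([-4.90133272e-03, -5.84163022e+01,  2.93750149e+01,  7.01568961e+00,
        1.01316691e-02, -5.97570829e-05]), 'eef_pos': array([ 294.48975912, -606.8987956 ,  225.70514761]), 'orientation': array([ 3.14011423e+00, -1.26424578e-04, -2.68989834e+00]), 'force': array([ 0.63450496,  0.19113936, -0.43310358]), 'ft_torque': array([-0.0069991 , -0.04370638,  0.02895771]), 'grip_force': 0.0, 'gripper_width': 87.6731691607616}
```

```bash
python3 -c "
import cv2,numpy as np
a=cv2.imread('pics/side0.png');b=cv2.imread('pics/top0.png')
cv2.imwrite('pics/side0b.png',cv2.resize(a,(800,600)));cv2.imwrite('pics/top0b.png',cv2.resize(b,(800,600)))"
```

```text
(no output)
```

View pics/side0b.png

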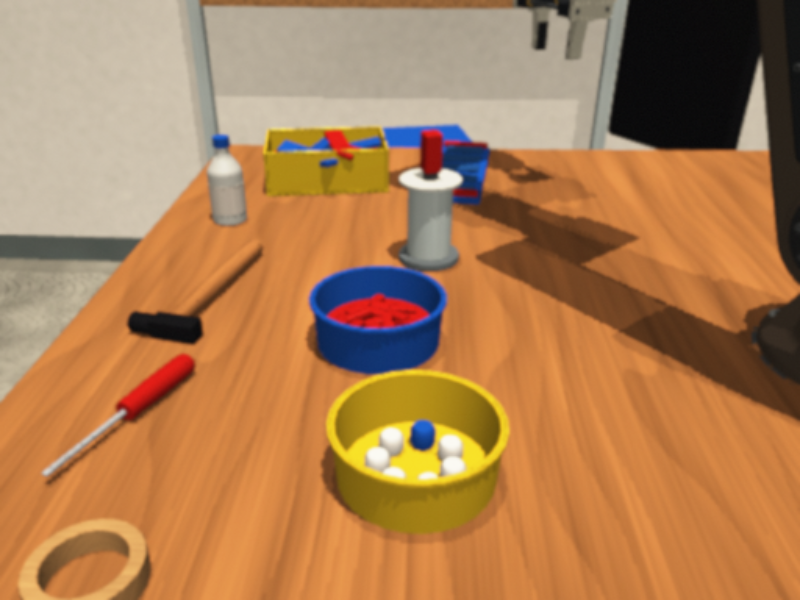

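View pics/top0b.png

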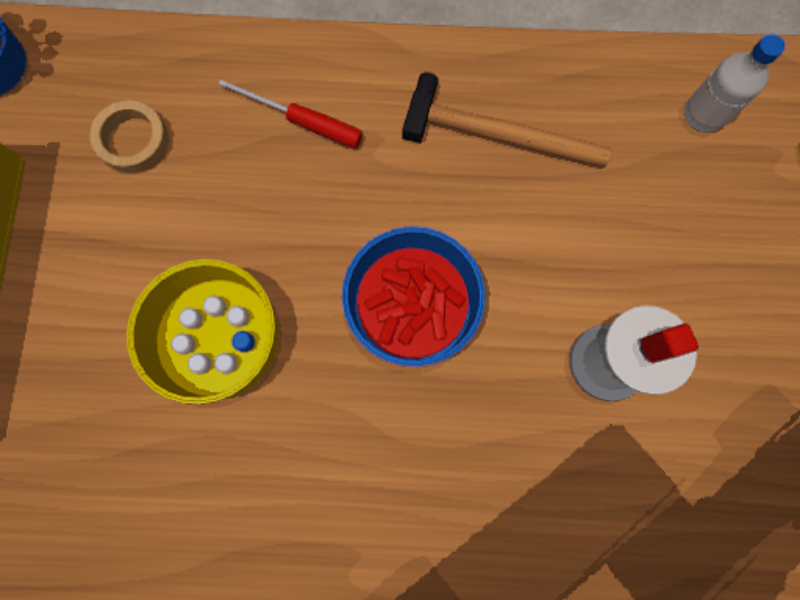

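The side view shows the stirrer at about (431,150) and the yellow tub at (418,445), both in 800x600 pixels. The top view shows the tub rim at (201,332), the blue plug at (243,341), the guard disc at (651,350) and the handle at (670,343). The blue tub lies between them at (414,296).

```bash
cat > h.py <<'E'
import cv2,numpy as np
from workcell import state, grab_frame, camera_info
def cast(n,px,z):
    c=camera_info(n);K=np.array([[c['fx'],0,c['cx']],[0,c['fy'],c['cy']],[0,0,1]])
    R=cv2.Rodrigues(c['rvec'])[0];t=np.array(c['tvec'])
    p=cv2.undistortPoints(np.array(px,float).reshape(-1,1,2),K,c['distortion'])[:,0]
    d=np.c_[p,np.ones(len(p))]@R;o=-R.T@t
    return (o+d*((z-o[2])/d[:,2])[:,None])
def mask(im,lo,hi,roi):
    h=cv2.cvtColor(im,cv2.COLOR_RGB2HSV);m=cv2.inRange(h,lo,hi);k=np.zeros_like(m);x0,y0,x1,y1=roi;k[y0:y1,x0:x1]=255;return m&k
def big(m): return max(cv2.findContours(m,cv2.RETR_EXTERNAL,cv2.CHAIN_APPROX_NONE)[0],key=cv2.contourArea)[:,0].astype(float)
def circ(P):
    x,y=P[:,0],P[:,1];s=np.linalg.lstsq(np.c_[2*x,2*y,np.ones(len(x))],x*x+y*y,rcond=None)[0];return s[0],s[1],np.sqrt(s[2]+s[0]**2+s[1]**2)
E
python3 - <<'E'
from h import *
for n,r in(("top",(70,155,190,270)),("side",(195,225,340,345))):
    im=cv2.imread(f"pics/{n}0.png")[:,:,::-1].copy()
    c=big(mask(im,(22,120,60),(35,255,255),r))
    if n=="top":
        P=cast(n,c,62); print("tub outer",circ(P), P.min(0),P.max(0))
    h=mask(im,(22,120,60),(35,255,255),r)
    m=mask(im,(105,120,60),(125,255,255),(120,190,180,250) if n=="top" else (255,260,285,295));b=big(m).mean(0);print(n,"plug",cast(n,[b],17))
im=cv2.imread("pics/top0.png")[:,:,::-1].copy()
m=mask(im,(0,0,150),(180,60,255),(360,180,460,270))|mask(im,(170,120,60),(180,255,255),(360,180,460,270))|mask(im,(0,120,60),(5,255,255),(360,180,460,270))
m=mask(im,(0,0,165),(180,60,255),(380,180,460,270)); c=big(m);H=cv2.convexHull(c.astype(np.float32))[:,0]
print("guard",circ(cast("top",c,125)),circ(cast("top",H,125)))
for v in (130,150,170,180,190,200):
    mr=mask(im,(170,120,v),(180,255,255),(400,200,460,240))|mask(im,(0,120,v),(8,255,255),(400,200,460,240))
    if mr.any():
        P=cast("top",big(mr),190)[:,:2].astype(np.float32);print(v,cv2.minAreaRect(P))
cv2.imwrite("pics/c1.png",cv2.resize(im[190:260,360:455,::-1],None,fx=8,fy=8,interpolation=cv2.INTER_NEAREST))
s=cv2.imread("pics/side0.png")[75:180,240:310];cv2.imwrite("pics/c2.png",cv2.resize(s,None,fx=5,fy=5,interpolation=cv2.INTER_NEAREST))
E
```

```text
tub outer (np.float64(513.2962951784806), np.float64(220.10044780607487), np.float64(81.05940445018864)) [433.25396479 136.57796258  62.        ] [594.35562482 302.59917566  62.        ]
top plug [[508.69907649 186.13371273  17.        ]]
side plug [[508.377911   186.91055095  17.        ]]
guard (np.float64(505.6017127537914), np.float64(-245.70691373980193), np.float64(37.383738632591225)) (np.float64(506.2480389320287), np.float64(-247.04188795193997), np.float64(43.51254776944103))
130 ((505.7753601074219, -246.29904174804688), (23.763452529907227, 25.007295608520508), 21.149290084838867)
150 ((505.8905029296875, -246.62960815429688), (22.89984130859375, 24.307443618774414), 21.147891998291016)
170 ((505.84417724609375, -246.708251953125), (19.489521026611328, 19.84199333190918), 20.664470672607422)
180 ((495.3123779296875, -242.27944946289062), (1.3854546546936035, 0.0), 176.82745361328125)
```

View pics/c1.png

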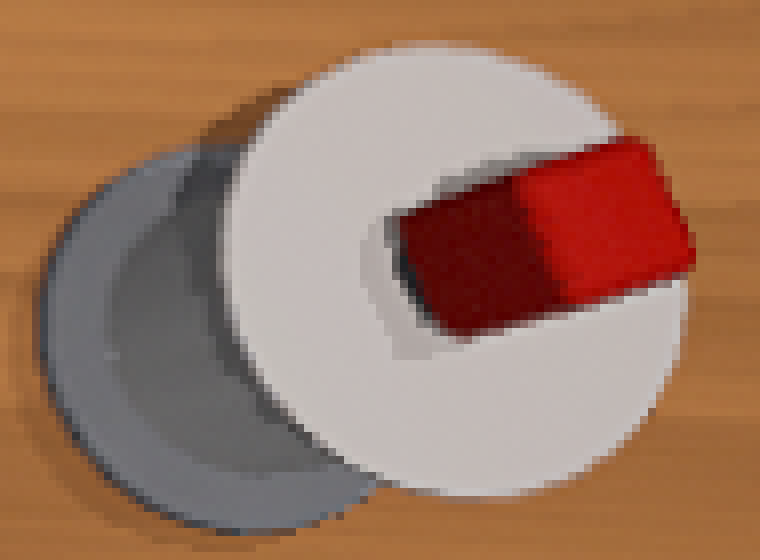

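The handle has an edge at about 21°, and both the handle top and the guard give a centre of about (506,-247), which agrees. The plug matches in both views and sits about 34 mm from the tub centre. Next I'll measure the stand axis and work out the approach.

```bash
cat >> h.py <<'E'
from scipy.spatial.transform import Rotation as Ro
def tool(dw,s=None):
    s=s or state();R=Ro.from_euler('xyz',s['orientation']);return np.round(R.inv().apply(dw)/1000,4)
E
python3 - <<'E'
from h import *
im=cv2.imread("pics/top0.png")[:,:,::-1].copy()
m=mask(im,(95,20,60),(125,110,160),(360,200,410,262));c=big(m)
H=cv2.convexHull(c.astype(np.float32))[:,0]; H=H[(H[:,0]<402)]
for z in(6,10): print("stand foot",z,circ(cast("top",H,z)))
im=cv2.imread("pics/side0.png")[:,:,::-1].copy()
# tube edges in side rows
for y in (130,140,150):
    row=im[y,250:300].astype(int);g=np.abs(np.diff(row.sum(1)));sat=cv2.cvtColor(im[y:y+1,250:300],cv2.COLOR_RGB2HSV)[0,:,1]
    w=np.where(sat<60)[0]+250;print(y,w.min(),w.max(), cast("side",[[w.min(),y],[w.max()+1,y]],60)[:,:2])
s=state();print(tool(np.array([506,-247,146])-s['eef_pos']),s['time_s'])
E
```

```text
stand foot 6 (np.float64(230.666235671641), np.float64(-122.52805840021277), np.float64(261.1901364409115))
stand foot 10 (np.float64(230.53650463919774), np.float64(-121.83575117791291), np.float64(260.7513762880559))
130 262 296 [[ 535.79335661 -312.54963285]
 [ 452.21329563 -316.6005247 ]]
140 262 287 [[ 533.94518712 -250.19116368]
 [ 474.82938011 -253.1102987 ]]
150 262 287 [[ 532.26782359 -193.54693961]
 [ 475.87150737 -196.35327952]]
[-0.3474  0.2314  0.08  ] 0.1
```

View pics/c2.png

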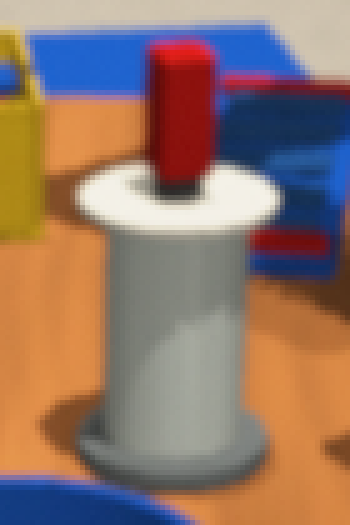

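```bash
python3 - <<'E'
from h import *
P=np.array([[40,310],[50,250],[95,190],[150,155],[200,147],[90,452],[150,505],[205,528],[260,533],[320,520],[375,488]])/8+[359.5,189.5]
for z in(5,8,12):print(z,circ(cast("top",P,z)))
E
```

```text
5 (np.float64(506.50120917212655), np.float64(-246.72798208650084), np.float64(45.082839585083654))
8 (np.float64(506.11678446396604), np.float64(-245.68394222487544), np.float64(44.893097280661266))
12 (np.float64(505.6042181864182), np.float64(-244.29188907604438), np.float64(44.640107541424506))
```

Request:
apply_moves(increments=[{"dr": [0, 0, 4.8], "slide": [-0.04, 0.027, 0], "hand": 0.0876}, {"dr": [0, 0, 4.8], "slide": [-0.08, 0.053, 0], "hand": 0.0876}, {"dr": [0, 0, 4.8], "slide": [-0.12, 0.08, 0], "hand": 0.0876}, {"dr": [0, 0, 4.8], "slide": [-0.16, 0.107, 0], "hand": 0.0876}, {"dr": [0, 0, 4.8], "slide": [-0.2, 0.133, 0], "hand": 0.0876}])

```text
time_s: 0.6
eef_pos: [416.9, -398.4, 226.3]
orientation: [3.141, -0.0, -2.774]
force: [1.0, -0.3, -0.5]
gripper_width: 87.8
grip_force: 0.0
```

The stand foot fits r≈45 mm at (506,-246), so the stirrer hangs nearly centred.

Request:
apply_moves(increments=[{"dr": [0, 0, 0], "slide": [-0.03, 0.027, 0], "hand": 0.0876}, {"dr": [0, 0, 0], "slide": [-0.07, 0.055, 0], "hand": 0.0876}, {"dr": [0, 0, 0], "slide": [-0.11, 0.083, 0], "hand": 0.0876}, {"dr": [0, 0, 0], "slide": [-0.138, 0.108, 0], "hand": 0.0876}, {"dr": [0, 0, 0], "slide": [-0.138, 0.108, 0], "hand": 0.0876}])

```text
time_s: 1.1
eef_pos: [508.2, -246.4, 226.2]
orientation: [3.141, 0.0, -2.77]
force: [-0.7, -0.2, -0.3]
gripper_width: 87.5
grip_force: 0.0
```

Request:
apply_moves(increments=[{"dr": [0, 0, 0], "slide": [0, 0, 0], "hand": 0.0876}, {"dr": [0, 0, 0], "slide": [0, 0, 0], "hand": 0.0876}])

```text
time_s: 1.3
eef_pos: [506.0, -250.3, 226.3]
orientation: [3.141, -0.0, -2.774]
force: [-0.5, -0.2, -0.2]
gripper_width: 87.5
grip_force: 0.0
```

```bash
python3 - <<'E'
from h import *
s=state();print(tool(np.array([506,-246.8,141])-s['eef_pos']),s['eef_pos'],s['orientation']*57.2958)
E
```

```text
[-0.0013  0.0032  0.0853] [ 506.00320575 -250.25143678  226.34831542] [ 1.79985414e+02 -2.86466314e-02 -1.58928085e+02]
```

Request:
apply_moves(increments=[{"dr": [0, 0, 0], "slide": [-0.001, 0.003, 0.02], "hand": 0.0876}, {"dr": [0, 0, 0], "slide": [-0.001, 0.003, 0.04], "hand": 0.0876}, {"dr": [0, 0, 0], "slide": [-0.001, 0.003, 0.06], "hand": 0.0876}, {"dr": [0, 0, 0], "slide": [-0.001, 0.003, 0.08], "hand": 0.0876}, {"dr": [0, 0, 0], "slide": [-0.001, 0.003, 0.085], "hand": 0.0876}])

```text
time_s: 1.8
eef_pos: [504.2, -247.6, 139.3]
orientation: [3.139, -0.003, -2.776]
force: [0.1, -0.5, 0.4]
gripper_width: 87.3
grip_force: 0.0
```

Request:
apply_moves(increments=[{"dr": [0, 0, 0], "slide": [0, 0, 0], "hand": 0.0876}, {"dr": [0, 0, 0], "slide": [0, 0, 0], "hand": 0.03}, {"dr": [0, 0, 0], "slide": [0, 0, 0], "hand": 0.02}, {"dr": [0, 0, 0], "slide": [0, 0, 0], "hand": 0.02}, {"dr": [0, 0, 0], "slide": [0, 0, 0], "hand": 0.02}], squeeze=45)

```text
time_s: 2.3
eef_pos: [506.6, -246.7, 142.2]
orientation: [-3.141, 0.001, -2.773]
force: [0.6, 0.5, -0.9]
gripper_width: 61.4
grip_force: 0.0
```

Request:
apply_moves(increments=[{"dr": [0, 0, 0], "slide": [0, 0, 0], "hand": 0.015}, {"dr": [0, 0, 0], "slide": [0, 0, 0], "hand": 0.015}, {"dr": [0, 0, 0], "slide": [0, 0, 0], "hand": 0.015}, {"dr": [0, 0, 0], "slide": [0, 0, 0], "hand": 0.015}, {"dr": [0, 0, 0], "slide": [0, 0, 0], "hand": 0.015}])

```text
time_s: 2.8
eef_pos: [506.2, -246.6, 141.5]
orientation: [3.141, -0.0, -2.774]
force: [-0.3, 0.9, 0.5]
gripper_width: 25.9
grip_force: 45.0
```

Gripped: the opening is 25.9 mm, which matches the handle. Lifting now.

Request:
apply_moves(increments=[{"dr": [0, 0, 0], "slide": [0, 0, -0.01], "hand": 0.015}, {"dr": [0, 0, 0], "slide": [0, 0, -0.03], "hand": 0.015}, {"dr": [0, 0, 0], "slide": [0, 0, -0.055], "hand": 0.015}, {"dr": [0, 0, 0], "slide": [0, 0, -0.08], "hand": 0.015}, {"dr": [0, 0, 0], "slide": [0, 0, -0.105], "hand": 0.015}])

```text
time_s: 3.3
eef_pos: [506.1, -246.7, 248.2]
orientation: [-3.141, 0.0, -2.774]
force: [-0.2, -0.4, -1.3]
gripper_width: 25.6
grip_force: 45.0
```

Request:
apply_moves(increments=[{"dr": [0, 0, 0], "slide": [0, 0, -0.015], "hand": 0.015}, {"dr": [0, 0, 0], "slide": [0, 0, -0.025], "hand": 0.015}, {"dr": [0, 0, 0], "slide": [0, 0, -0.025], "hand": 0.015}, {"dr": [0, 0, 0], "slide": [0, 0, -0.025], "hand": 0.015}])

```text
time_s: 3.7
eef_pos: [505.9, -246.5, 271.0]
orientation: [3.141, -0.0, -2.774]
force: [-0.3, 0.1, -1.3]
gripper_width: 25.8
grip_force: 45.0
```

```bash
python3 - <<'E'
from h import *
s=state();print(tool(np.array([513.3,220.1,s['eef_pos'][2]])-s['eef_pos']),s['eef_pos'],s['orientation']*57.2958,s['gripper_width'],s['qpos'])
im=grab_frame("side");cv2.imwrite("pics/l1.png",cv2.resize(im[:,:,::-1],(640,480)))
E
```

```text
[-1.747e-01  4.328e-01  2.000e-04] [ 505.93142462 -246.53824611  270.97159482] [ 1.79959988e+02 -2.75613038e-02 -1.58923247e+02] 25.832942265817533 [-1.05959312e-01  1.48537448e-01 -1.68856685e-01 -4.23997593e-04
 -1.25414942e+00 -1.09684528e+00]
```

View pics/l1.png

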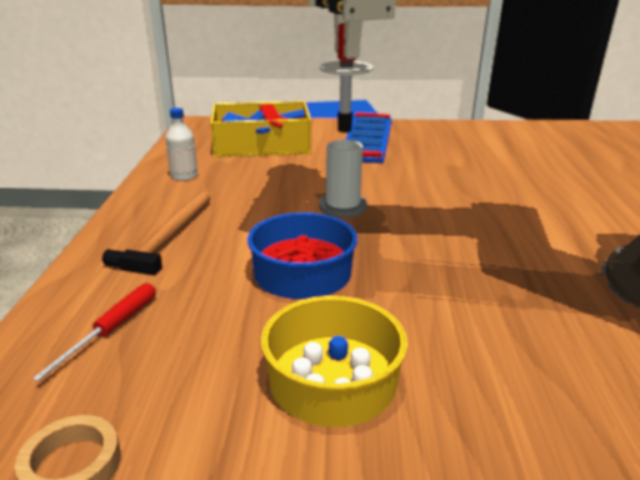

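The stirrer is clear of the stand and upright: foot at (344,122), tube rim at (344,148). Next, carry it to the tub.

Request:
apply_moves(increments=[{"dr": [0, 0, 0], "slide": [-0.004, 0.01, 0], "hand": 0.015}, {"dr": [0, 0, 0], "slide": [-0.014, 0.035, 0], "hand": 0.015}, {"dr": [0, 0, 0], "slide": [-0.026, 0.065, 0], "hand": 0.015}, {"dr": [0, 0, 0], "slide": [-0.04, 0.1, 0], "hand": 0.015}, {"dr": [0, 0, 0], "slide": [-0.055, 0.136, 0], "hand": 0.015}])

```text
time_s: 4.25
eef_pos: [508.0, -98.5, 270.7]
orientation: [3.141, -0.001, -2.774]
force: [1.2, -0.0, -0.8]
gripper_width: 25.5
grip_force: 45.0
```

Request:
apply_moves(increments=[{"dr": [0, 0, 0], "slide": [-0.014, 0.035, 0], "hand": 0.015}, {"dr": [0, 0, 0], "slide": [-0.028, 0.07, 0], "hand": 0.015}, {"dr": [0, 0, 0], "slide": [-0.042, 0.105, 0], "hand": 0.015}, {"dr": [0, 0, 0], "slide": [-0.056, 0.14, 0], "hand": 0.015}, {"dr": [0, 0, 0], "slide": [-0.07, 0.175, 0], "hand": 0.015}])

```text
time_s: 4.75
eef_pos: [510.2, 90.3, 270.9]
orientation: [3.142, -0.001, -2.773]
force: [0.8, 0.6, -0.7]
gripper_width: 25.9
grip_force: 45.0
```

Request:
apply_moves(increments=[{"dr": [0, 0, 0], "slide": [-0.014, 0.035, 0], "hand": 0.015}, {"dr": [0, 0, 0], "slide": [-0.026, 0.065, 0], "hand": 0.015}, {"dr": [0, 0, 0], "slide": [-0.036, 0.09, 0], "hand": 0.015}, {"dr": [0, 0, 0], "slide": [-0.044, 0.11, 0], "hand": 0.015}, {"dr": [0, 0, 0], "slide": [-0.05, 0.122, 0], "hand": 0.015}])

```text
time_s: 5.25
eef_pos: [513.1, 222.0, 270.7]
orientation: [-3.141, -0.001, -2.772]
force: [-0.2, -0.1, -2.0]
gripper_width: 25.8
grip_force: 45.0
```

Request:
apply_moves(increments=[{"dr": [0, 0, 0], "slide": [0, 0, 0.025], "hand": 0.015}, {"dr": [0, 0, 0], "slide": [0, 0, 0.05], "hand": 0.015}, {"dr": [0, 0, 0], "slide": [0, 0, 0.05], "hand": 0.015}, {"dr": [0, 0, 0], "slide": [0, 0, 0.05], "hand": 0.015}])

```text
time_s: 5.65
eef_pos: [513.8, 219.9, 221.7]
orientation: [-3.141, -0.001, -2.774]
force: [0.2, 0.2, -1.1]
gripper_width: 25.8
grip_force: 45.0
```

```bash
python3 - <<'E'
from h import *
s=state();print(tool(np.array([513.3,220.1,s['eef_pos'][2]])-s['eef_pos']),s['eef_pos'],s['orientation']*57.2958,s['gripper_width'],s['qpos'],s['time_s'])
a=grab_frame("side");b=grab_frame("top")
cv2.imwrite("pics/l2.png",cv2.resize(np.hstack([a[190:350,170:370],b[130:290,50:250]])[:,:,::-1],(800,320)))
E
```

```text
[0.0004 0.0003 0.    ] [513.80903422 219.92159652 221.69698578] [-1.79943967e+02 -5.59049622e-02 -1.58911796e+02] 25.766158486619876 [ 7.55111679e-01  1.72509878e-01 -2.54110508e-01  5.91020127e-04
 -1.14544912e+00 -1.95809217e+00] 5.65
```

View pics/l2.png

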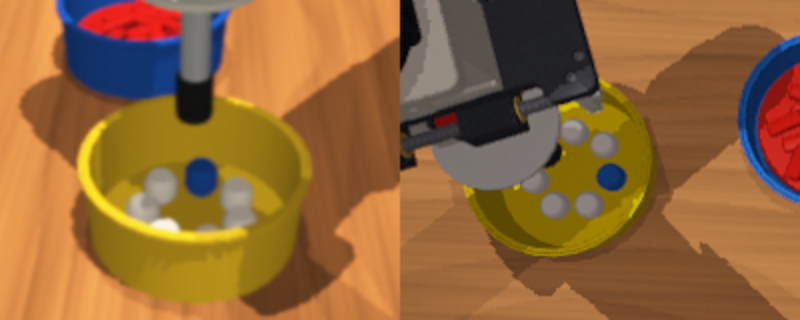

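The stirrer is over the tub centre: foot at (195,100) in the side crop and (553,152) in the top crop, between the beads. Next: lower it and compute the circle offsets.

Request:
apply_moves(increments=[{"dr": [0, 0, 0], "slide": [0, 0, 0.02], "hand": 0.015}, {"dr": [0, 0, 0], "slide": [0, 0, 0.04], "hand": 0.015}, {"dr": [0, 0, 0], "slide": [0, 0, 0.06], "hand": 0.015}, {"dr": [0, 0, 0], "slide": [0, 0, 0.075], "hand": 0.015}, {"dr": [0, 0, 0], "slide": [0, 0, 0.082], "hand": 0.015}])

```text
time_s: 6.25
eef_pos: [513.9, 220.2, 139.5]
orientation: [3.142, 0.0, -2.774]
force: [0.1, 0.5, -0.8]
gripper_width: 25.7
grip_force: 45.0
```

Request:
apply_moves(increments=[{"dr": [0, 0, 0], "slide": [0, 0, 0], "hand": 0.015}, {"dr": [0, 0, 0], "slide": [0, 0, 0], "hand": 0.015}])

```text
time_s: 6.45
eef_pos: [514.5, 220.6, 140.8]
orientation: [3.141, 0.002, -2.773]
force: [0.4, -0.5, -0.7]
gripper_width: 25.6
grip_force: 45.0
```

```bash
python3 - <<'E'
import numpy as np
f=lambda a:.03*np.array([np.cos(np.radians(a+158.9)),np.cos(np.radians(a-111.1))])
for k in range(4):
    print([list(np.round(f(18*(5*k+i))-f(90*k),4)) for i in range(1,6)])
E
```

```text
[[np.float64(-0.002), np.float64(0.0092)], [np.float64(-0.001), np.float64(0.0185)], [np.float64(0.0028), np.float64(0.0271)], [np.float64(0.0091), np.float64(0.0341)], [np.float64(0.0172), np.float64(0.0388)]]
[[np.float64(0.0092), np.float64(0.002)], [np.float64(0.0185), np.float64(0.001)], [np.float64(0.0271), np.float64(-0.0028)], [np.float64(0.0341), np.float64(-0.0091)], [np.float64(0.0388), np.float64(-0.0172)]]
[[np.float64(0.002), np.float64(-0.0092)], [np.float64(0.001), np.float64(-0.0185)], [np.float64(-0.0028), np.float64(-0.0271)], [np.float64(-0.0091), np.float64(-0.0341)], [np.float64(-0.0172), np.float64(-0.0388)]]
[[np.float64(-0.0092), np.float64(-0.002)], [np.float64(-0.0185), np.float64(-0.001)], [np.float64(-0.0271), np.float64(0.0028)], [np.float64(-0.0341), np.float64(0.0091)], [np.float64(-0.0388), np.float64(0.0172)]]
```

Request:
apply_moves(increments=[{"dr": [0, 0, 0], "slide": [-0.007, -0.003, 0], "hand": 0.015}, {"dr": [0, 0, 0], "slide": [-0.014, -0.0055, 0], "hand": 0.015}, {"dr": [0, 0, 0], "slide": [-0.021, -0.008, 0], "hand": 0.015}, {"dr": [0, 0, 0], "slide": [-0.028, -0.011, 0], "hand": 0.015}, {"dr": [0, 0, 0], "slide": [-0.028, -0.011, 0], "hand": 0.015}])

```text
time_s: 6.95
eef_pos: [545.1, 220.1, 139.4]
orientation: [-3.141, 0.0, -2.774]
force: [-0.7, -0.1, -1.5]
gripper_width: 25.9
grip_force: 45.0
```

Request:
apply_moves(increments=[{"dr": [0, 0, 0], "slide": [-0.002, 0.009, 0], "hand": 0.015}, {"dr": [0, 0, 0], "slide": [-0.001, 0.0185, 0], "hand": 0.015}, {"dr": [0, 0, 0], "slide": [0.003, 0.027, 0], "hand": 0.015}, {"dr": [0, 0, 0], "slide": [0.009, 0.034, 0], "hand": 0.015}, {"dr": [0, 0, 0], "slide": [0.017, 0.039, 0], "hand": 0.015}])

```text
time_s: 7.45
eef_pos: [513.0, 251.0, 139.6]
orientation: [3.142, 0.0, -2.773]
force: [-0.5, 0.2, -0.5]
gripper_width: 25.7
grip_force: 45.0
```

Request:
apply_moves(increments=[{"dr": [0, 0, 0], "slide": [0.009, 0.002, 0], "hand": 0.015}, {"dr": [0, 0, 0], "slide": [0.0185, 0.001, 0], "hand": 0.015}, {"dr": [0, 0, 0], "slide": [0.027, -0.003, 0], "hand": 0.015}, {"dr": [0, 0, 0], "slide": [0.034, -0.009, 0], "hand": 0.015}, {"dr": [0, 0, 0], "slide": [0.039, -0.017, 0], "hand": 0.015}])

```text
time_s: 7.95
eef_pos: [483.3, 219.6, 139.8]
orientation: [3.141, 0.0, -2.773]
force: [0.1, -0.6, -1.7]
gripper_width: 26.0
grip_force: 45.0
```

Request:
apply_moves(increments=[{"dr": [0, 0, 0], "slide": [0.002, -0.009, 0], "hand": 0.015}, {"dr": [0, 0, 0], "slide": [0.001, -0.0185, 0], "hand": 0.015}, {"dr": [0, 0, 0], "slide": [-0.003, -0.027, 0], "hand": 0.015}, {"dr": [0, 0, 0], "slide": [-0.009, -0.034, 0], "hand": 0.015}, {"dr": [0, 0, 0], "slide": [-0.017, -0.039, 0], "hand": 0.015}])

```text
time_s: 8.45
eef_pos: [514.6, 189.6, 139.5]
orientation: [-3.142, -0.0, -2.774]
force: [0.4, 0.0, -0.3]
gripper_width: 25.5
grip_force: 45.0
```

Request:
apply_moves(increments=[{"dr": [0, 0, 0], "slide": [-0.009, -0.002, 0], "hand": 0.015}, {"dr": [0, 0, 0], "slide": [-0.0185, -0.001, 0], "hand": 0.015}, {"dr": [0, 0, 0], "slide": [-0.027, 0.003, 0], "hand": 0.015}, {"dr": [0, 0, 0], "slide": [-0.034, 0.009, 0], "hand": 0.015}, {"dr": [0, 0, 0], "slide": [-0.039, 0.017, 0], "hand": 0.015}])

```text
time_s: 8.95
eef_pos: [544.4, 220.8, 139.3]
orientation: [-3.141, -0.0, -2.774]
force: [-1.0, 0.5, -1.4]
gripper_width: 25.8
grip_force: 45.0
```

Everything is smooth with low forces. Two more circles.

Request:
apply_moves(increments=[{"dr": [0, 0, 0], "slide": [-0.002, 0.009, 0], "hand": 0.015}, {"dr": [0, 0, 0], "slide": [-0.001, 0.0185, 0], "hand": 0.015}, {"dr": [0, 0, 0], "slide": [0.003, 0.027, 0], "hand": 0.015}, {"dr": [0, 0, 0], "slide": [0.009, 0.034, 0], "hand": 0.015}, {"dr": [0, 0, 0], "slide": [0.017, 0.039, 0], "hand": 0.015}])

```text
time_s: 9.45
eef_pos: [513.0, 250.8, 139.6]
orientation: [3.142, -0.0, -2.773]
force: [-1.1, 0.1, -0.9]
gripper_width: 25.7
grip_force: 45.0
```

Request:
apply_moves(increments=[{"dr": [0, 0, 0], "slide": [0.009, 0.002, 0], "hand": 0.015}, {"dr": [0, 0, 0], "slide": [0.0185, 0.001, 0], "hand": 0.015}, {"dr": [0, 0, 0], "slide": [0.027, -0.003, 0], "hand": 0.015}, {"dr": [0, 0, 0], "slide": [0.034, -0.009, 0], "hand": 0.015}, {"dr": [0, 0, 0], "slide": [0.039, -0.017, 0], "hand": 0.015}])

```text
time_s: 9.95
eef_pos: [483.3, 219.6, 139.7]
orientation: [3.141, 0.0, -2.773]
force: [0.0, 0.1, -1.1]
gripper_width: 25.7
grip_force: 45.0
```

Request:
apply_moves(increments=[{"dr": [0, 0, 0], "slide": [0.002, -0.009, 0], "hand": 0.015}, {"dr": [0, 0, 0], "slide": [0.001, -0.0185, 0], "hand": 0.015}, {"dr": [0, 0, 0], "slide": [-0.003, -0.027, 0], "hand": 0.015}, {"dr": [0, 0, 0], "slide": [-0.009, -0.034, 0], "hand": 0.015}, {"dr": [0, 0, 0], "slide": [-0.017, -0.039, 0], "hand": 0.015}])

```text
time_s: 10.45
eef_pos: [514.6, 189.6, 139.5]
orientation: [-3.142, -0.0, -2.774]
force: [0.6, -0.1, -1.7]
gripper_width: 25.8
grip_force: 45.0
```

Request:
apply_moves(increments=[{"dr": [0, 0, 0], "slide": [-0.009, -0.002, 0], "hand": 0.015}, {"dr": [0, 0, 0], "slide": [-0.0185, -0.001, 0], "hand": 0.015}, {"dr": [0, 0, 0], "slide": [-0.027, 0.003, 0], "hand": 0.015}, {"dr": [0, 0, 0], "slide": [-0.034, 0.009, 0], "hand": 0.015}, {"dr": [0, 0, 0], "slide": [-0.039, 0.017, 0], "hand": 0.015}])

```text
time_s: 10.95
eef_pos: [544.5, 220.8, 139.3]
orientation: [-3.141, -0.0, -2.774]
force: [-0.4, 0.9, -1.4]
gripper_width: 25.8
grip_force: 45.0
```

Request:
apply_moves(increments=[{"dr": [0, 0, 0], "slide": [-0.002, 0.009, 0], "hand": 0.015}, {"dr": [0, 0, 0], "slide": [-0.001, 0.0185, 0], "hand": 0.015}, {"dr": [0, 0, 0], "slide": [0.003, 0.027, 0], "hand": 0.015}, {"dr": [0, 0, 0], "slide": [0.009, 0.034, 0], "hand": 0.015}, {"dr": [0, 0, 0], "slide": [0.017, 0.039, 0], "hand": 0.015}])

```text
time_s: 11.45
eef_pos: [513.0, 250.8, 139.6]
orientation: [3.142, 0.0, -2.773]
force: [-0.6, 0.2, -0.5]
gripper_width: 26.0
grip_force: 45.0
```

Request:
apply_moves(increments=[{"dr": [0, 0, 0], "slide": [0.009, 0.002, 0], "hand": 0.015}, {"dr": [0, 0, 0], "slide": [0.0185, 0.001, 0], "hand": 0.015}, {"dr": [0, 0, 0], "slide": [0.027, -0.003, 0], "hand": 0.015}, {"dr": [0, 0, 0], "slide": [0.034, -0.009, 0], "hand": 0.015}, {"dr": [0, 0, 0], "slide": [0.039, -0.017, 0], "hand": 0.015}])

```text
time_s: 11.95
eef_pos: [483.3, 219.6, 139.8]
orientation: [3.141, 0.0, -2.773]
force: [0.2, 0.4, -0.8]
gripper_width: 26.2
grip_force: 45.0
```

Request:
apply_moves(increments=[{"dr": [0, 0, 0], "slide": [0.002, -0.009, 0], "hand": 0.015}, {"dr": [0, 0, 0], "slide": [0.001, -0.0185, 0], "hand": 0.015}, {"dr": [0, 0, 0], "slide": [-0.003, -0.027, 0], "hand": 0.015}, {"dr": [0, 0, 0], "slide": [-0.009, -0.034, 0], "hand": 0.015}, {"dr": [0, 0, 0], "slide": [-0.017, -0.039, 0], "hand": 0.015}])

```text
time_s: 12.45
eef_pos: [514.6, 189.6, 139.5]
orientation: [-3.142, -0.0, -2.774]
force: [-0.1, 0.4, -1.4]
gripper_width: 25.9
grip_force: 45.0
```

Request:
apply_moves(increments=[{"dr": [0, 0, 0], "slide": [-0.009, -0.002, 0], "hand": 0.015}, {"dr": [0, 0, 0], "slide": [-0.0185, -0.001, 0], "hand": 0.015}, {"dr": [0, 0, 0], "slide": [-0.027, 0.003, 0], "hand": 0.015}, {"dr": [0, 0, 0], "slide": [-0.034, 0.009, 0], "hand": 0.015}, {"dr": [0, 0, 0], "slide": [-0.039, 0.017, 0], "hand": 0.015}])

```text
time_s: 12.95
eef_pos: [544.4, 220.9, 139.4]
orientation: [-3.141, 0.0, -2.774]
force: [-0.3, 0.1, -0.9]
gripper_width: 25.7
grip_force: 45.0
```

```bash
python3 - <<'E'
from h import *
s=state();print(s['eef_pos'],s['orientation'],s['gripper_width'],s['time_s'],s['force'])
a=grab_frame("side");cv2.imwrite("pics/l3.png",cv2.resize(a[100:350,150:390,::-1],(576,600)))
for n,r in(("side",(215,235,325,320)),):
    m=mask(a,(105,120,50),(125,255,255),r)
    if m.any(): b=big(m).mean(0);print("plug",b,cast(n,[b],17))
E
```

```text
[544.42668075 220.92799945 139.39853914] [-3.14128941e+00  6.73054326e-06 -2.77350174e+00] 25.734705257977478 12.95 [-0.33418292  0.09587105 -0.93247248]
plug [234.94444444 272.44444444] [[562.26187746 176.70646694  17.        ]]
```

View pics/l3.png

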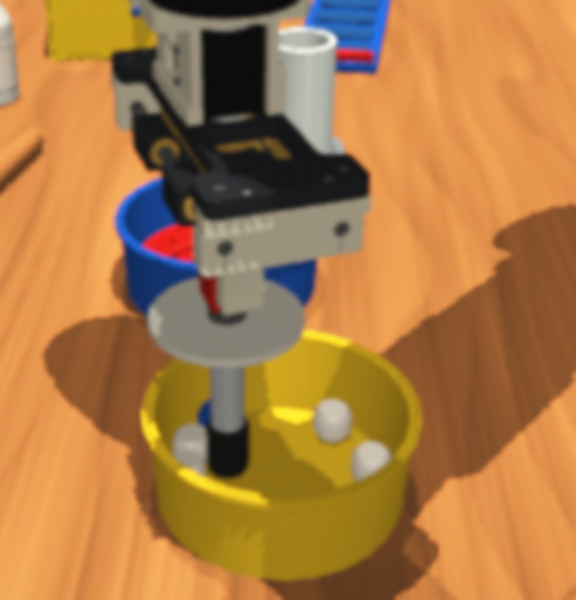

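The plug, partly hidden behind the shaft at (208,415), has moved tens of millimetres and is still in the tub. The stirrer is upright in the grip. Now back to centre, up, and over to the stand.

Request:
apply_moves(increments=[{"dr": [0, 0, 0], "slide": [0.007, 0.003, 0], "hand": 0.015}, {"dr": [0, 0, 0], "slide": [0.014, 0.0055, 0], "hand": 0.015}, {"dr": [0, 0, 0], "slide": [0.021, 0.008, -0.01], "hand": 0.015}, {"dr": [0, 0, 0], "slide": [0.028, 0.011, -0.03], "hand": 0.015}, {"dr": [0, 0, 0], "slide": [0.028, 0.011, -0.06], "hand": 0.015}])

```text
time_s: 13.5
eef_pos: [511.5, 219.3, 199.9]
orientation: [-3.141, -0.003, -2.773]
force: [0.9, -0.3, -1.6]
gripper_width: 26.3
grip_force: 45.0
```

Request:
apply_moves(increments=[{"dr": [0, 0, 0], "slide": [0, 0, -0.025], "hand": 0.015}, {"dr": [0, 0, 0], "slide": [0, 0, -0.05], "hand": 0.015}, {"dr": [0, 0, 0], "slide": [0, 0, -0.07], "hand": 0.015}, {"dr": [0, 0, 0], "slide": [0, 0, -0.075], "hand": 0.015}])

```text
time_s: 13.9
eef_pos: [514.1, 220.5, 278.2]
orientation: [3.14, 0.005, -2.773]
force: [0.5, -0.5, -1.5]
gripper_width: 25.6
grip_force: 45.0
```

Request:
apply_moves(increments=[{"dr": [0, 0, 0], "slide": [0.004, -0.01, 0], "hand": 0.015}, {"dr": [0, 0, 0], "slide": [0.014, -0.035, 0], "hand": 0.015}, {"dr": [0, 0, 0], "slide": [0.026, -0.065, 0], "hand": 0.015}, {"dr": [0, 0, 0], "slide": [0.04, -0.1, 0], "hand": 0.015}, {"dr": [0, 0, 0], "slide": [0.055, -0.136, 0], "hand": 0.015}])

```text
time_s: 14.4
eef_pos: [510.1, 71.8, 273.3]
orientation: [3.142, -0.002, -2.773]
force: [-0.0, -0.1, -1.9]
gripper_width: 25.9
grip_force: 45.0
```

Request:
apply_moves(increments=[{"dr": [0, 0, 0], "slide": [0.014, -0.035, 0], "hand": 0.015}, {"dr": [0, 0, 0], "slide": [0.028, -0.07, 0], "hand": 0.015}, {"dr": [0, 0, 0], "slide": [0.042, -0.105, 0], "hand": 0.015}, {"dr": [0, 0, 0], "slide": [0.056, -0.14, 0], "hand": 0.015}, {"dr": [0, 0, 0], "slide": [0.07, -0.175, 0], "hand": 0.015}])

```text
time_s: 14.9
eef_pos: [507.5, -116.7, 273.4]
orientation: [3.141, -0.002, -2.774]
force: [1.1, 0.1, -1.5]
gripper_width: 26.2
grip_force: 45.0
```

Request:
apply_moves(increments=[{"dr": [0, 0, 0], "slide": [0.014, -0.035, 0], "hand": 0.015}, {"dr": [0, 0, 0], "slide": [0.026, -0.065, 0], "hand": 0.015}, {"dr": [0, 0, 0], "slide": [0.036, -0.09, 0], "hand": 0.015}, {"dr": [0, 0, 0], "slide": [0.044, -0.11, 0], "hand": 0.015}, {"dr": [0, 0, 0], "slide": [0.05, -0.122, 0], "hand": 0.015}])

```text
time_s: 15.4
eef_pos: [504.9, -248.2, 273.1]
orientation: [3.14, -0.002, -2.775]
force: [-0.3, -0.7, -1.0]
gripper_width: 25.7
grip_force: 45.0
```

Request:
apply_moves(increments=[{"dr": [0, 0, 0], "slide": [0, 0, 0], "hand": 0.015}, {"dr": [0, 0, 0], "slide": [0, 0, 0], "hand": 0.015}, {"dr": [0, 0, 0], "slide": [0, 0, 0], "hand": 0.015}, {"dr": [0, 0, 0], "slide": [0, 0, 0], "hand": 0.015}])

```text
time_s: 15.8
eef_pos: [506.3, -246.0, 274.6]
orientation: [3.142, 0.0, -2.773]
force: [0.5, 0.9, -1.3]
gripper_width: 25.6
grip_force: 45.0
```

```bash
python3 - <<'E'
from h import *
s=state();print(tool(np.array([506,-246.5,s['eef_pos'][2]])-s['eef_pos']),s['eef_pos'],s['orientation'],s['time_s'])
a=grab_frame("side");b=grab_frame("top")
cv2.imwrite("pics/l4.png",np.hstack([cv2.resize(a[40:190,210:340],(400,462)),cv2.resize(b[150:280,320:433],(400,462))])[:,:,::-1])
m=mask(b,(105,120,50),(125,255,255),(85,170,178,260));c=big(m).mean(0);print("plug",cast("top",[c],17))
E
```

```text
[ 0.0005 -0.0004 -0.    ] [ 506.34125035 -245.95383579  274.63293741] [ 3.14156300e+00  2.31514833e-04 -2.77254836e+00] 15.8
plug [[556.09525145 186.08481157  17.        ]]
```

View pics/l4.png

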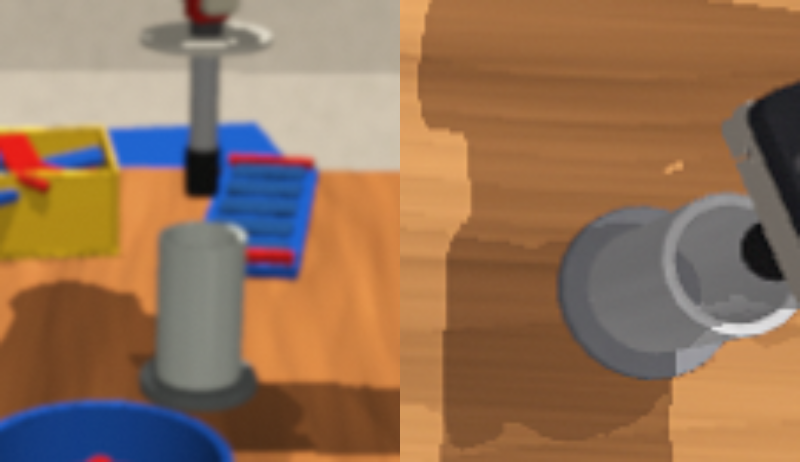

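The foot is in line over the tube in both crops, and the plug is at (556,186), still in the tub. Lowering.

Request:
apply_moves(increments=[{"dr": [0, 0, 0], "slide": [0, 0, 0.01], "hand": 0.015}, {"dr": [0, 0, 0], "slide": [0, 0, 0.025], "hand": 0.015}, {"dr": [0, 0, 0], "slide": [0, 0, 0.04], "hand": 0.015}, {"dr": [0, 0, 0], "slide": [0, 0, 0.055], "hand": 0.015}, {"dr": [0, 0, 0], "slide": [0, 0, 0.07], "hand": 0.015}])

```text
time_s: 16.4
eef_pos: [506.0, -246.4, 203.3]
orientation: [3.141, -0.0, -2.773]
force: [0.7, -0.3, -0.8]
gripper_width: 25.8
grip_force: 45.0
```

Request:
apply_moves(increments=[{"dr": [0, 0, 0], "slide": [0, 0, 0.02], "hand": 0.015}, {"dr": [0, 0, 0], "slide": [0, 0, 0.035], "hand": 0.015}, {"dr": [0, 0, 0], "slide": [0, 0, 0.045], "hand": 0.015}, {"dr": [0, 0, 0], "slide": [0, 0, 0.055], "hand": 0.015}, {"dr": [0, 0, 0], "slide": [0, 0, 0.058], "hand": 0.015}])

```text
time_s: 16.9
eef_pos: [505.9, -246.5, 145.4]
orientation: [3.141, -0.001, -2.774]
force: [-0.4, -0.6, -1.4]
gripper_width: 26.0
grip_force: 45.0
```

Request:
apply_moves(increments=[{"dr": [0, 0, 0], "slide": [0, 0, 0.001], "hand": 0.015}, {"dr": [0, 0, 0], "slide": [0, 0, 0.002], "hand": 0.015}, {"dr": [0, 0, 0], "slide": [0, 0, 0.003], "hand": 0.015}, {"dr": [0, 0, 0], "slide": [0, 0, 0.003], "hand": 0.015}])

```text
time_s: 17.3
eef_pos: [506.5, -246.7, 143.9]
orientation: [-3.141, 0.001, -2.774]
force: [0.2, 0.9, -1.8]
gripper_width: 25.6
grip_force: 45.0
```

Still about 1–2 mm above the seat with no contact force. Ease down until contact.

Request:
apply_moves(increments=[{"dr": [0, 0, 0], "slide": [0, 0, 0.0005], "hand": 0.015}, {"dr": [0, 0, 0], "slide": [0, 0, 0.001], "hand": 0.015}, {"dr": [0, 0, 0], "slide": [0, 0, 0.0015], "hand": 0.015}, {"dr": [0, 0, 0], "slide": [0, 0, 0.0015], "hand": 0.015}])

```text
time_s: 17.7
eef_pos: [506.2, -246.7, 142.0]
orientation: [3.141, -0.0, -2.774]
force: [-0.6, -1.6, -1.1]
gripper_width: 25.8
grip_force: 45.0
```

Request:
apply_moves(increments=[{"dr": [0, 0, 0], "slide": [0, 0, 0.0005], "hand": 0.015}, {"dr": [0, 0, 0], "slide": [0, 0, 0.0005], "hand": 0.03}, {"dr": [0, 0, 0], "slide": [0, 0, 0.0005], "hand": 0.04}, {"dr": [0, 0, 0], "slide": [0, 0, 0.0005], "hand": 0.0876}, {"dr": [0, 0, 0], "slide": [0, 0, 0.0005], "hand": 0.0876}])

```text
time_s: 18.2
eef_pos: [506.4, -246.7, 141.7]
orientation: [-3.141, 0.0, -2.774]
force: [-0.3, -0.3, 0.6]
gripper_width: 48.5
grip_force: 0.0
```

Request:
apply_moves(increments=[{"dr": [0, 0, 0], "slide": [0, 0, 0], "hand": 0.0876}, {"dr": [0, 0, 0], "slide": [0, 0, 0], "hand": 0.0876}, {"dr": [0, 0, 0], "slide": [0, 0, 0], "hand": 0.0876}, {"dr": [0, 0, 0], "slide": [0, 0, 0], "hand": 0.0876}, {"dr": [0, 0, 0], "slide": [0, 0, 0], "hand": 0.0876}])

```text
time_s: 18.7
eef_pos: [506.3, -246.7, 141.5]
orientation: [3.142, -0.0, -2.774]
force: [-0.4, 0.2, -1.6]
gripper_width: 85.5
grip_force: 0.0
```

Request:
apply_moves(increments=[{"dr": [0, 0, 0], "slide": [0, 0, -0.02], "hand": 0.0876}, {"dr": [0, 0, 0], "slide": [0, 0, -0.045], "hand": 0.0876}, {"dr": [0, 0, 0], "slide": [0, 0, -0.075], "hand": 0.0876}, {"dr": [0, 0, 0], "slide": [0, 0, -0.105], "hand": 0.0876}, {"dr": [0, 0, 0], "slide": [0, 0, -0.13], "hand": 0.0876}])

```text
time_s: 19.2
eef_pos: [506.4, -246.8, 273.4]
orientation: [-3.141, 0.001, -2.773]
force: [0.9, 0.0, 0.5]
gripper_width: 87.5
grip_force: 0.0
```

Request:
apply_moves(increments=[{"dr": [0, 0, 0], "slide": [0, 0, 0], "hand": 0.0876}, {"dr": [0, 0, 0], "slide": [0, 0, 0], "hand": 0.0876}, {"dr": [0, 0, 0], "slide": [0, 0, 0], "hand": 0.0876}, {"dr": [0, 0, 0], "slide": [0, 0, 0], "hand": 0.0876}])

```text
time_s: 19.6
eef_pos: [505.8, -246.6, 270.4]
orientation: [3.14, -0.002, -2.774]
force: [-0.4, -0.0, 1.1]
gripper_width: 87.7
grip_force: 0.0
```

```bash
python3 - <<'E'
from h import *
a=grab_frame("side");cv2.imwrite("pics/l5.png",cv2.resize(a[:350,170:390,::-1],(377,600)));s=state();print(s['time_s'],s['joint_vel'],s['eef_pos'])
E
```

```text
19.65 [-3.66057268e-04 -5.70257190e-05  5.68290141e-03  1.95730129e-04
 -2.80795127e-03 -4.38797940e-04] [ 505.8676303  -246.61080231  270.54944948]
```

View pics/l5.png

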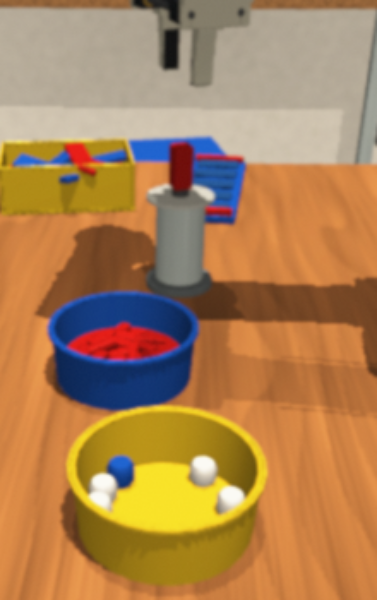

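The stirrer hangs upright in the stand, with its guard on the rim at (181,193). The plug lies in the tub at (120,470) and the gripper is well clear.

```bash
python3 -c "
import workcell
print(workcell.workorder.finish_job())"
```

```text
the job is handed in; nothing more can be done
None
```

I stirred the beads three full circles with the foot down, which moved the blue plug about 48 mm; it is still in the yellow tub, the stirrer hangs upright in its stand, and the job was handed in at about 20 s (no verdict was returned).

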